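# Set a blank on the tilted scroll saw table

## Task

Get the long wooden blank ready for a bevel cut on the scroll saw: first raise the hold-down foot fully by its lever, then bring the blank to the tilted table in front of the blade. Lay it flush on the slope, lengthwise to the saw and centred on the blade, with its end about a centimetre short of the blade and under the raised foot, and finish while holding it pressed firmly flat there. Leave the table's tilt as it is set and don't disturb the other things on the bench.

Things in the scene. Friction and masses are not known exactly. Their poses are not given: they have to be found in the camera images.
- saw_table: Tilting table of the scroll saw: flat aluminium plate 400 x 250 x 12 mm. Origin on its upper face where the blade passes, 120 mm above the bench at any tilt. x along the saw, from the operator's end (robot side) to the rear; y left, down the slope; z square to the face. The face spans x -145 to 255 mm, y -125 to 125. It turns about its x axis: 0.20 to 0.48 rad, left side low; a clamp holds it up to 8 N m.
- saw: The scroll saw, fixed to the bench (place and heading differ each time). Origin on the bench straight below the blade; x to its rear, y left, z up. The thin upright blade is 4 mm deep. The upper arm, 44 mm wide, runs to the rear from 22 mm in front of the blade, 185 to 232 mm above the bench; the blade clamp under it reaches down to 165 mm. In front of that, only the foot is above the table.
- table_edge (a point): The left front corner of the saw table's upper face (on the table at x = -145, y = 125, z = 0 mm). It moves only if the table's tilt is shifted.
- foot_lever (a joint): Angle of the hold-down foot and its lever, one rigid steel piece pivoting on the right of the saw's head. 0 = down, 0.50 rad = fully raised (stop); starts at 0 to 0.08; stays where it is left (friction, about 2 N at the bar).
- foot (a point): Middle of the underside of the fork foot, between its prong tips: a fork 24 mm wide, one prong either side of the blade, its tips 23 mm in front of the blade. Down, it is 9 mm above the table at the blade, in the way of the blank; fully raised, its tips are about 60 mm above it and about 35 mm in front of the blade.
- lever_bar (a point): Middle of the grip of the foot's lever: a black round bar 12 mm thick, level and crosswise to the saw, sticking out to the right; free over 20 mm either side of this point. Down, it is about 207 mm above the bench, 3 mm in front of the blade and 76 mm to its right. Raising takes it up about 34 mm and to the rear about 25 mm. The point's y axis lies along the bar.
- lever_pivot (a point): Point on the lever's pivot axis level with the bar's middle: 75 mm behind the blade, 76 mm to its right, 175 mm above the bench. The axis runs across the saw (y). At lever angle 0 the bar is 78 mm in front of this point and 32 mm above it, and swings up and back about it.
- blank: The work: a plain wooden board 160 x 60 x 18 mm, 80 to 150 g, lying flat on the bench to the left or right of the saw. Origin: centre of its underside; x along its length, y across, z up (thickness). Both ends are alike.
- offcut: A shorter, thicker piece of the same wood, 85 x 45 x 32 mm, on the other side of the saw. Not the work. Origin: centre of its underside.
- mallet: Wooden mallet lying on the bench at the right, head 75 x 135 x 85 mm, handle 240 mm. Leave alone.
- square: Try square lying flat near the robot on the right, stock 115 x 22 x 18 mm, steel blade 160 mm. Leave alone.
- pencil: Flat carpenter's pencil, 170 x 12 x 8 mm, lying near the robot on the left. Leave alone.
- glue: White glue bottle, 58 mm thick, 170 mm tall, standing left of the saw. Leave alone.
- tooljar: Glass jar, 76 mm wide, 90 mm tall, with modelling tools standing in it to about 220 mm, right of the saw. Leave alone.
- brush: Brush lying at the left. Leave alone.
- fclamp: F-clamp, 300 mm long, lying at the right. Leave alone.

How it is judged:
By the outcome, as a careful person would: the job done as asked, in the order asked, and still so for the second after the job is handed in, while the arm keeps its last pose, push and grip.
It also fails if it takes over 58 s, if anything falls off the work surface, if the arm or the gripper's body presses on something with over 40 N, if the wrist force passes 120 N, or if a joint passes its speed limit or range.

## Robot

A 7-joint arm with a two-finger parallel gripper is mounted at the origin on the work surface. World frame = base frame: x ahead of the robot, y to its left, z up, the work surface at z = 0. Lengths are in m, angles in rad, forces in N, time in s.
With the tool pointing down it reaches from about 0.425 to 0.825 m from the base axis. Payload 3.6 kg.
Tool frame: the origin (TCP) lies between the finger pads; the fingertips stand 22 mm ahead of it and the grasp point (between the pads) lies 3 mm ahead of it (robot.tip_reach is the distance from the TCP to the fingertips, in m); z points along the fingers, y is the line along which they close (so a half turn about z gives the same grasp; the last joint's range is limited). The gripper opens to 93 mm and grips with 3 to 60 N. Pads are 15 mm wide; open, the fingers measure 128 mm over their backs; the gripper's body (75 mm by 188 mm) begins 65 mm behind the grasp point.
Start: joints at [-1.337, 0.615, -0.013, 1.423, 0.008, 1.103, -0.04], TCP at [0.167, 0.628, 0.241] pointing down, gripper open.
Joint ranges: [-3.12, 3.12], [-0.3, 2.06], [-1.34, 1.32], [0.26, 2.42], [-1.36, 4.5], [0.01, 1.98], [-2.84, 2.84]. Speed limits (rad/s): [2.79, 2.79, 3.14, 3.14, 3.14, 3.14, 3.14].

## Interface

Orientations are given as a 3x3 rotation matrix whose columns are the frame's x, y, z axes.
In Python, from plant import robot gives the robot as it stands.
- The arm moves only by the tool jog_arm, never from a script. Its argument "plan" is a list of rows, each a list of 2 entries, a list of its own where there are three numbers: the shift along the world's x, y, z each as a share of 0.15 m, from -1 to 1, then the turn about the world's z as a share of 4 degrees, from -1 to 1. In form: [[[tx, ty, tz], yaw], ...]. A call has 1 to 12 rows; each row shifts and turns the commanded pose from where the row before left it; what a row does not reach is not made up. A row lasts 1/12 s, in which the tool goes at most 41.7 mm and 7.16 degrees, less where a joint would pass 70% of its speed; a pose out of reach is approached as far as the arm can. A call with a number of a shift or a turn outside -1 to 1 is refused whole. A call with a gripper value outside its range is refused whole. "hand" is the opening, from 0 (shut) to 1 (fully open), set as the call begins (left out, the last holds). The fingers move at their own pace and stop on an object; "squeeze" is the grip in N (left out, the last holds). Time passes only in rows, so rows that do not move let the fingers close. It gives the time, the measured TCP pose, the force, the opening and the grip force at its end, in the units of the state.
- robot.sense(): the state, without advancing time (a new reading comes with each control period).
- robot.capture(name): name is "scene" or "top" or "wrist"; returns the picture (400x640x3 uint8, red, green, blue); there is no depth.
- robot.get_calibration(name): a dict with "K" (3x3 intrinsics, pixels), "xyz" and "attitude" of the camera in the world. Camera axes: x right, y down, z forward; pixel columns grow to the right and rows downward; lengths in m; the calibration is good to about 2 mm. A picture is of the moment at which its call begins: read the wrist's pose just before it. get_calibration takes no time and is no camera call; for the wrist camera it gives the pose at the moment of the call.
- robot.job_done(): hands the job in; it is judged then, once.
The state is a dict: "time": time; "joint_pos": joint angles; "qvel": joint speeds; "tau": joint torques, N m; "tcp_pos": TCP position; "eef_rot": TCP orientation; "ft_force": force on the tool from outside, world axes, zero at the start; "torque": the same for the moment, N m; "finger_gap": finger opening in m; "grip_force": force on a finger pad.
Only numpy, scipy, OpenCV 4.12 (cv2) and the standard library are available. Lean on these libraries where they do the work, as an engineer would, in place of code of your own. Each camera call takes 0.05 s, during which the arm holds its last target. There are 200 camera calls.

## Working session

There is one attempt and no reset: what is moved stays moved. The work goes in short steps, Python scripts to look and compute and a tool call to move; the robot and the scene stay as the last step left them, time stands still between calls to the robot, and variables do not carry over. Pictures are saved under pics/ and viewed, at most 10 in all, crops included, and the job is handed in when it is done.

Besides the shell and the picture viewer there is one more tool, called after ">>>" as name(argument=value, ...), one argument or row to a line, values as JSON. jog_arm: Moves the arm, as the interface text tells. Its arguments: {"type":"object","properties":{"plan":{"type":"array","items":{"type":"array"}},"hand":{"type":"number"},"squeeze":{"type":"number"}},"required":["plan"]}

```bash
mkdir -p pics; cat > h.py <<'E'
import numpy as np, cv2
from plant import robot
def snap(n,f):
    c=robot.get_calibration(n); im=robot.capture(n); cv2.imwrite('pics/'+f,im[:,:,::-1]); return im,c
def ray(c,px,z):
    K=np.array(c['K']);R=np.array(c['attitude']);o=np.array(c['xyz'])
    d=R@np.linalg.inv(K)@np.array([px[0],px[1],1.]); return o+d*(z-o[2])/d[2]
def proj(c,p):
    K=np.array(c['K']);R=np.array(c['attitude']);q=K@(R.T@(np.array(p)-np.array(c['xyz']))); return q[:2]/q[2]
E
python3 - <<'E'
from h import *
for n in('scene','top'):
    im,c=snap(n,n+'1.png'); print(c)
s=robot.sense(); print(s['time'],s['tcp_pos'],s['eef_rot'],s['ft_force'])
E
```

```text
{'K': array([[404.21562357,   0.        , 322.24534249],
       [  0.        , 404.21562357, 192.99138627],
       [  0.        ,   0.        ,   1.        ]]), 'xyz': array([ 1.19708328, -0.69289643,  1.02386665]), 'attitude': array([[ 0.70608267,  0.47312158, -0.52688067],
       [ 0.70803484, -0.48385126,  0.51436818],
       [-0.01157319, -0.73623632, -0.67662555]])}
{'K': array([[362.84178013,   0.        , 329.04196315],
       [  0.        , 362.84178013, 202.78208458],
       [  0.        ,   0.        ,   1.        ]]), 'xyz': array([ 0.34334738, -0.02952476,  1.23162392]), 'attitude': array([[ 1.99742977e-04, -9.85349194e-01,  1.70548896e-01],
       [-9.99798078e-01,  3.23020976e-03,  1.98335334e-02],
       [-2.00938648e-02, -1.70518420e-01, -9.85149585e-01]])}
0.1 [0.16678012 0.62755615 0.23960994] [[-9.66460475e-01  2.56814670e-01 -6.12585962e-04]
 [ 2.56815400e-01  9.66457966e-01 -2.20246516e-03]
 [ 2.64132178e-05 -2.28591704e-03 -9.99997387e-01]] [ 0.54537976 -0.31978195  0.89291578]
```

View pics/scene1.png

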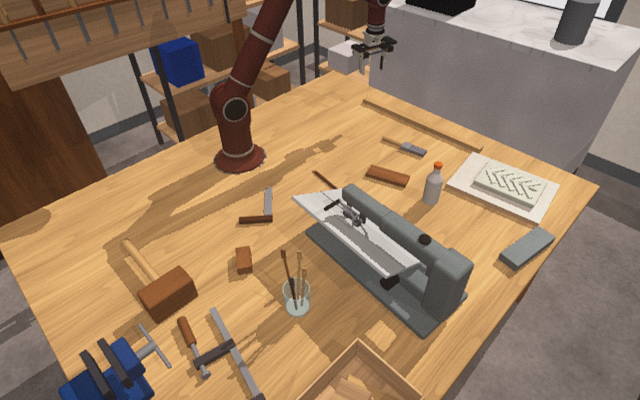

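View pics/top1.png

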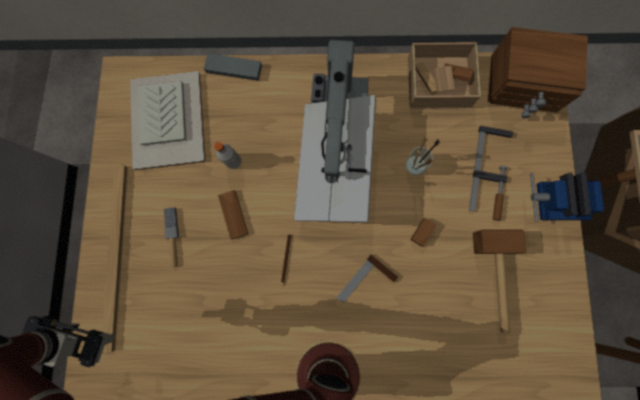

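The scene shows the saw, with its white table at about (350,225) in the scene view. In the top view its front corners are near (296,218) and (366,221). The blank is left of the saw at (233,214) in the top view and the offcut is at (424,232). The lever is near (350,168). I'll zoom in for the corner pixels.

```bash
python3 - <<'E'
from h import *
a=cv2.imread('pics/top1.png');b=cv2.imread('pics/scene1.png')
A=cv2.resize(a[85:235,285:395],None,fx=3.6,fy=4,interpolation=2)
B=cv2.resize(b[170:320,285:435][:, :],None,fx=2.66,fy=4,interpolation=2)
A=cv2.resize(a[85:235,285:385],(400,600),interpolation=cv2.INTER_CUBIC)
B=cv2.resize(b[175:325,285:435],(400,400),interpolation=cv2.INTER_CUBIC)
C=np.zeros((600,800,3),np.uint8);C[:,:400]=A;C[:400,400:]=B;cv2.imwrite('pics/c1.png',C)
# blank
hsv=cv2.cvtColor(a,cv2.COLOR_BGR2HSV)
c=robot.get_calibration('top')
print(hsv[214,233],hsv[232,424],hsv[240,200])
roi=np.zeros(a.shape[:2],np.uint8);roi[180:250,210:260]=1
m=((hsv[...,1]>140)&(hsv[...,2]<125)&(hsv[...,0]<17)).astype(np.uint8)*roi
cs,_=cv2.findContours(m,0,2)
k=max(cs,key=cv2.contourArea);r=cv2.minAreaRect(k);print(r)
P=np.array([ray(c,p,.018)[:2] for p in cv2.boxPoints(r)]);print(P,P.mean(0),np.linalg.norm(np.roll(P,-1,0)-P,axis=1))
E
```

```text
[ 13 154  88] [ 13 154  93] [ 17 118 117]
((232.7388458251953, 214.3120880126953), (45.146610260009766, 17.38144302368164), 73.61045837402344)
[[0.58140383 0.37566096]
 [0.59834807 0.31893018]
 [0.44950633 0.26921474]
 [0.43312654 0.32481544]] [0.51559619 0.32215533] [0.05920717 0.15692511 0.05796322 0.15675274]
```

View pics/c1.png

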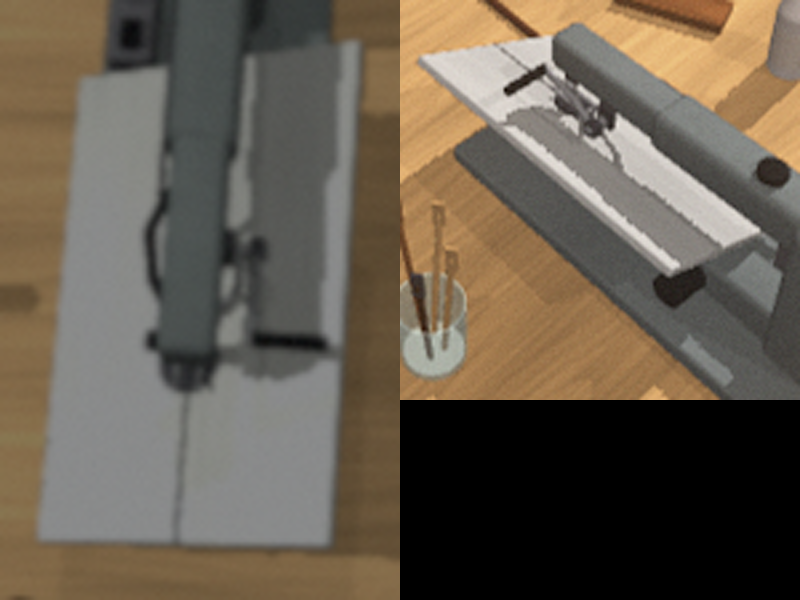

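The crop shows the table corners clearly, with the kerf line between them. The lever bar is at crop (253–327, 341) in the top view and (507–545, 81) in the scene view. I'll fit the pose from these.

```bash
cat > fit.py <<'E'
from h import *
from scipy.optimize import least_squares
ct=robot.get_calibration('top');cs=robot.get_calibration('scene')
def pt(q,l,tilt=True):
    x,y,h,t=q; X,Y,Z=l
    if tilt: Y,Z=Y*np.cos(t)-Z*np.sin(t)*-1, 0.12-Y*np.sin(t)+Z*np.cos(t)
    c,s=np.cos(h),np.sin(h); return np.array([x+c*X-s*Y,y+s*X+c*Y,Z])
E
python3 - <<'E'
from fit import *
obs=[(ct,(294.5,220.5),(-.145,.125,0)),(ct,(368,221.7),(-.145,-.125,0)),(ct,(305,104.2),(.255,.125,0)),(ct,(375.5,95.2),(.255,-.125,0)),
(cs,(291.8,196.9),(-.145,-.125,0)),(cs,(387,275.5),(.255,-.125,0)),(cs,(420,262),(.255,.125,0))]
f=lambda q:np.concatenate([proj(c,pt(q,l))-np.array(p) for c,p,l in obs])
r=least_squares(f,[.6,0,-.05,.3],loss='soft_l1');print(r.x.round(4),f(r.x).round(1))
q=r.x;np.save('q.npy',q)
b=pt(q,(-.003,-.076,.207),False);print('bar',b,proj(ct,b),proj(cs,b),'obs',(357.5,170.2),(332.2,205.4))
print('corner',pt(q,(-.145,.125,0)),'blade',pt(q,(0,0,0)),'target',pt(q,(-.092,0,0.018)))
print(ray(ct,(357.5,170.2),b[2]))
E
```

```text
[ 0.6243 -0.0197 -0.0766  0.4401] [ 0.5 -0.4 -0.3 -0.4  0.8  0.2 -0.3 -1.2 -1.2 -1.9 -1.   0.1 14.6 -6.2]
bar [ 0.61545174 -0.09524962  0.207     ] [358.75530098 170.57127904] [329.84355002 205.82993874] obs (357.5, 170.2) (332.2, 205.4)
corner [0.48833369 0.10414765 0.06674491] blade [ 0.62425718 -0.01970186  0.12      ] target [ 0.53311348 -0.00501732  0.13628467]
[ 0.61658285 -0.09162121  0.207     ]
```

>>> jog_arm(
  plan=[
    [[0.124,-0.2,0.044],-0.83],
    [[0.124,-0.2,0.044],-0.83],
    [[0.124,-0.2,0.044],-0.83],
    [[0.124,-0.2,0.044],-0.83],
    [[0.124,-0.2,0.044],-0.83],
    [[0.124,-0.2,0.044],-0.83],
    [[0.124,-0.2,0.044],-0.83],
    [[0.124,-0.2,0.044],-0.83],
    [[0.124,-0.2,0.044],-0.83],
    [[0.124,-0.2,0.044],-0.83],
    [[0.124,-0.2,0.044],-0.83],
    [[0.124,-0.2,0.044],-0.83],
  ],
  hand=0.5,
)

```text
time: 1.1
tcp_pos: [0.3904, 0.2664, 0.32]
eef_rot: [[-0.575, 0.818, -0.001], [0.818, 0.575, -0.0], [0.0, -0.001, -1.0]]
ft_force: [0.7, 0.0, 0.5]
finger_gap: 0.0464
grip_force: 0.0
```

>>> jog_arm(
  plan=[
    [[0.124,-0.2,0],-0.83],
    [[0.124,-0.2,0],-0.83],
    [[0.124,-0.2,0],-0.83],
    [[0.124,-0.2,0],-0.83],
    [[0.124,-0.2,0],-0.83],
    [[0.124,-0.2,0],-0.83],
    [[0.124,-0.2,0],-0.83],
    [[0.124,-0.2,0],-0.83],
    [[0.124,-0.2,0],-0.83],
    [[0.124,-0.2,0],-0.83],
    [[0.124,-0.2,0],-0.83],
    [[0.124,-0.2,0],-0.83],
  ],
)

```text
time: 2.1
tcp_pos: [0.6138, -0.0931, 0.3193]
eef_rot: [[0.082, 0.997, -0.001], [0.997, -0.082, 0.001], [0.0, -0.001, -1.0]]
ft_force: [0.9, 0.1, -0.2]
finger_gap: 0.0465
grip_force: 0.0
```

```bash
python3 - <<'E'
from h import *
im,c=snap('wrist','w1.png');print(c)
s=robot.sense();print(s['time'],s['tcp_pos'],np.degrees(np.arctan2(s['eef_rot'][1][1],s['eef_rot'][0][1])),np.round(s['joint_pos'],2))
print(proj(c,(.6155,-.095,.207)))
E
```

```text
{'K': array([[360.10306971,   0.        , 316.50084721],
       [  0.        , 360.10306971, 197.87336617],
       [  0.        ,   0.        ,   1.        ]]), 'xyz': array([ 0.61975964, -0.01373739,  0.46306913]), 'attitude': array([[ 9.96683183e-01, -7.78356191e-02, -2.37539485e-02],
       [-8.13787892e-02, -9.54545068e-01, -2.86742402e-01],
       [-3.55442026e-04,  2.87724398e-01, -9.57713185e-01]])}
2.15 [ 0.61546066 -0.10185359  0.31862544] -5.36903957882488 [-0.17  0.55  0.52  1.4  -0.27  1.26  0.27]
[319.79641967 203.53413267]
```

View pics/w1.png

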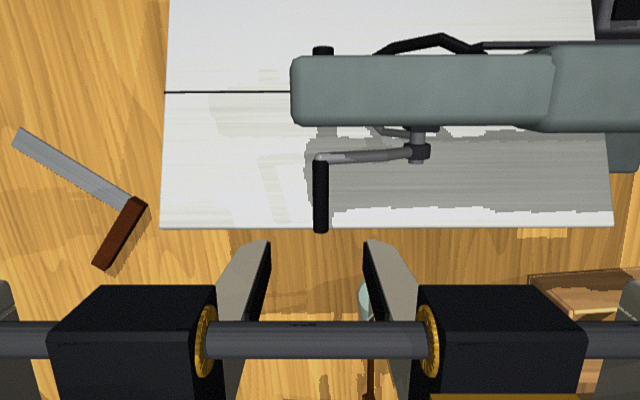

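The wrist view shows the bar running from (320,160) to (320,232), the kerf starting at (164,92), and the right table corners at (160,228) and (613,225). I'll refine the fit with those.

```bash
python3 - <<'E'
from fit import *
cw={'K':np.array([[360.103,0,316.5],[0,360.103,197.873],[0,0,1]]),'xyz':[ 0.61975964, -0.01373739,  0.46306913],'attitude':np.array([[ 9.96683183e-01, -7.78356191e-02, -2.37539485e-02],[-8.13787892e-02, -9.54545068e-01, -2.86742402e-01],[-3.55442026e-04,2.87724398e-01,-9.57713185e-01]])}
im=cv2.imread('pics/w1.png');hsv=cv2.cvtColor(im,cv2.COLOR_BGR2HSV)
w=(hsv[...,1]<40)&(hsv[...,2]>120)
print([ (y,np.where(w[y])[0][:1]) for y in (20,60,120,160,200)],[(x,np.where(w[:240,x])[0][-1:]) for x in (180,240,400,500,600)])
obs=[(ct,(294.5,220.5),(-.145,.125,0)),(ct,(368,221.7),(-.145,-.125,0)),(ct,(305,104.2),(.255,.125,0)),(ct,(375.5,95.2),(.255,-.125,0)),
(cs,(291.8,196.9),(-.145,-.125,0)),(cs,(387,275.5),(.255,-.125,0))]
obs=[(c,p,l,1) for c,p,l in obs]+[(cw,(160,227.5),(-.145,-.125,0),3),(cw,(613,224.5),(.255,-.125,0),3),(cw,(164,92),(-.145,0,0),3)]
f=lambda q:np.concatenate([k*(proj(c,pt(q,l))-np.array(p)) for c,p,l,k in obs])
r=least_squares(f,[.6,0,-.05,.3],loss='soft_l1');q=r.x;print(q.round(4),f(q).round(1));np.save('q.npy',q)
b=pt(q,(-.003,-.076,.207),False);print(b,proj(cw,b),ray(cw,(320.5,196),.209))
E
```

```text
[(20, array([169])), (60, array([167])), (120, array([164])), (160, array([36])), (200, array([102]))] [(180, array([228])), (240, array([228])), (400, array([227])), (500, array([227])), (600, array([226]))]
[ 0.625  -0.0143 -0.0715  0.3741] [-2.2 -0.7 -1.  -0.4 -2.3 -0.9 -1.6 -0.4 -0.5 -0.2 -0.1  1.3  0.2  3.8
  0.3  0.3 -0.9 -1.5]
[ 0.61655779 -0.08988629  0.207     ] [320.67413683 196.87477199] [ 0.61650753 -0.08861189  0.209     ]
```

>>> jog_arm(
  plan=[
    [[0,0,0],0.3],
    [[0,0,-0.12],0],
    [[0,0,-0.12],0],
    [[0,0,-0.12],0],
    [[0,0,0],0],
    [[0,0,0],0],
  ],
)

```text
time: 2.65
tcp_pos: [0.6126, -0.0901, 0.2651]
eef_rot: [[0.056, 0.998, -0.003], [0.998, -0.056, 0.002], [0.001, -0.003, -1.0]]
ft_force: [0.9, 0.8, 0.8]
finger_gap: 0.0463
grip_force: 0.0
```

>>> jog_arm(
  plan=[
    [[0.026,0,-0.12],0],
    [[0,0,-0.12],0],
    [[0,0,-0.12],0],
    [[0,0,0],0],
    [[0,0,0],0],
  ],
)

```text
time: 3.07
tcp_pos: [0.6174, -0.0912, 0.2126]
eef_rot: [[0.058, 0.998, 0.0], [0.998, -0.058, 0.0], [0.0, 0.0, -1.0]]
ft_force: [0.6, 0.4, -0.5]
finger_gap: 0.0467
grip_force: 0.0
```

>>> jog_arm(
  plan=[
    [[0,0,0],0],
    [[0,0,0],0],
    [[0,0,0],0],
    [[0,0,0],0],
    [[0,0,0],0],
    [[0,0,0],0],
  ],
  hand=0,
  squeeze=15,
)

```text
time: 3.57
tcp_pos: [0.6166, -0.0919, 0.2121]
eef_rot: [[0.059, 0.998, -0.001], [0.998, -0.059, 0.0], [0.0, -0.002, -1.0]]
ft_force: [-1.2, 1.4, 0.1]
finger_gap: 0.0116
grip_force: 15.1
```

>>> jog_arm(
  plan=[
    [[0.011,-0.001,0.024],0],
    [[0.012,-0.001,0.0235],0],
    [[0.0125,-0.001,0.0225],0],
    [[0.014,-0.001,0.0225],0],
    [[0.015,-0.001,0.022],0],
    [[0.0155,-0.001,0.0205],0],
    [[0.017,-0.001,0.02],0],
    [[0.018,-0.001,0.0195],0],
    [[0.018,-0.001,0.018],0],
    [[0.0195,-0.001,0.018],0],
    [[0.02,-0.001,0.017],0],
    [[0,0,0],0],
  ],
)

```text
time: 4.57
tcp_pos: [0.6411, -0.0938, 0.2471]
eef_rot: [[0.059, 0.998, -0.005], [0.998, -0.059, 0.001], [0.001, -0.005, -1.0]]
ft_force: [-8.7, 1.7, 4.0]
finger_gap: 0.0114
grip_force: 15.0
```

>>> jog_arm(
  plan=[
    [[0.02,-0.001,0.016],0],
    [[0.02,-0.001,0.014],0],
    [[0,0,0],0],
    [[0,0,0],0],
    [[0,0,0],0],
  ],
)

```text
time: 4.98
tcp_pos: [0.6414, -0.0938, 0.2473]
eef_rot: [[0.061, 0.998, -0.021], [0.998, -0.061, 0.003], [0.002, -0.021, -1.0]]
ft_force: [-13.8, 1.6, -3.3]
finger_gap: 0.0116
grip_force: 15.0
```

>>> jog_arm(
  plan=[
    [[0,0,0],0],
    [[0,0,0],0],
    [[0,0,0],0],
    [[-0.01,0,0],0],
    [[0,0,0.15],0],
    [[0,0,0.2],0],
    [[0,0,0.15],0],
    [[0,0,0],1],
    [[0,0,0],1],
    [[0,0,0],1],
    [[0,0,0],1],
  ],
  hand=0.45,
)

```text
time: 5.9
tcp_pos: [0.6498, -0.0939, 0.3277]
eef_rot: [[-0.223, 0.975, 0.007], [0.975, 0.223, -0.001], [-0.003, 0.007, -1.0]]
ft_force: [-0.3, 0.9, -0.0]
finger_gap: 0.0421
grip_force: 0.0
```

>>> jog_arm(
  plan=[
    [[-0.053,0.11,0],1],
    [[-0.053,0.11,0],1],
    [[-0.053,0.11,0],1],
    [[-0.053,0.11,0],1],
    [[-0.053,0.11,0],1],
    [[-0.053,0.11,0],1],
    [[-0.053,0.11,0],1],
    [[-0.053,0.11,0],1],
    [[-0.053,0.11,0],1],
    [[-0.053,0.11,0],1],
    [[-0.053,0.11,0],1],
    [[-0.053,0.11,0],1],
  ],
  hand=1,
)

```text
time: 6.9
tcp_pos: [0.554, 0.1055, 0.3275]
eef_rot: [[-0.873, 0.487, 0.007], [0.488, 0.873, 0.002], [-0.005, 0.005, -1.0]]
ft_force: [-0.9, 0.3, 0.4]
finger_gap: 0.0932
grip_force: 0.0
```

>>> jog_arm(
  plan=[
    [[-0.053,0.11,0],1],
    [[-0.053,0.11,0],1],
    [[-0.053,0.11,0],1],
    [[-0.053,0.11,0],1],
    [[-0.053,0.11,0],1],
    [[-0.053,0.11,0],1],
    [[-0.053,0.11,-0.1],1],
    [[-0.053,0.11,-0.1],1],
    [[-0.053,0.11,-0.1],1],
    [[-0.053,0.11,-0.1],1],
    [[-0.053,0.11,-0.1],1],
    [[-0.053,0.11,-0.1],1],
  ],
)

```text
time: 7.9
tcp_pos: [0.4587, 0.3045, 0.2367]
eef_rot: [[-0.947, -0.322, 0.006], [-0.322, 0.947, 0.005], [-0.007, 0.003, -1.0]]
ft_force: [0.8, 0.8, -0.1]
finger_gap: 0.0928
grip_force: 0.0
```

```bash
python3 - <<'E'
from h import *
robot.capture('wrist')
im,c=snap('wrist','w2.png')
s=robot.sense();print(s['time'],s['tcp_pos'],np.degrees(np.arctan2(s['eef_rot'][1][1],s['eef_rot'][0][1])),np.round(s['joint_pos'],2),s['ft_force'])
hsv=cv2.cvtColor(im[:,:,::-1].copy(),cv2.COLOR_BGR2HSV)
p=proj(c,(.5156,.3222,.018)).astype(int);print(p,hsv[p[1],p[0]])
np.save('c2.npy',c,allow_pickle=True)
E
```

```text
8.0 [0.45539292 0.30609151 0.23482564] 108.9550898096772 [-0.59  0.46 -0.06  1.73  0.03  0.95  1.24] [ 0.16337977 -0.44797241  0.29082454]
[309 229] [ 14 199 132]
```

View pics/w2.png

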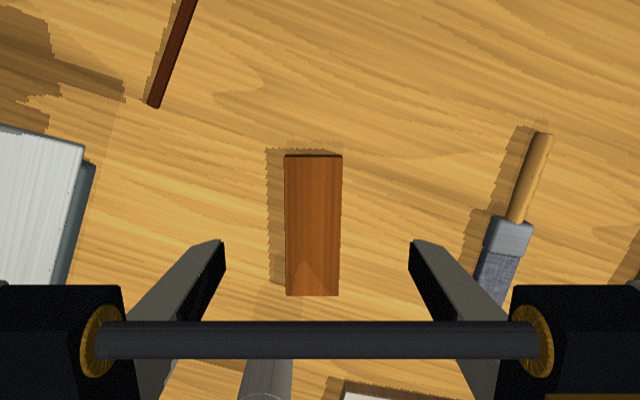

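The wrist view shows the blank's near end edge from (285,157) to (342,157) and its far end at (287–339, 296). The pencil and brush are well clear.

```bash
python3 - <<'E'
from h import *
c=np.load('c2.npy',allow_pickle=True).item()
P=np.array([ray(c,p,.018)[:2] for p in((285,156.5),(342,157),(339.5,296),(286.5,296))])
n=P[:2].mean(0);f=P[2:].mean(0);d=f-n;L=np.linalg.norm(d);print(P,n,f,L,np.degrees(np.arctan2(d[1],d[0])),'grip',n+d/L*.0125)
E
```

```text
[[0.44928533 0.27332977]
 [0.43081081 0.32772133]
 [0.58132084 0.3809557 ]
 [0.60106658 0.32405265]] [0.44004807 0.30052555] [0.59119371 0.35250417] 0.15983360521319928 18.977971196344914 grip [0.45186861 0.30459061]
```

>>> jog_arm(
  plan=[
    [[-0.023,-0.01,-0.23],0],
    [[0,0,-0.23],0],
    [[0,0,-0.23],0],
    [[0,0,-0.23],0],
    [[0,0,-0.23],0],
    [[0,0,-0.12],0],
    [[0,0,-0.12],0],
    [[0,0,0],0],
    [[0,0,0],0],
  ],
)

```text
time: 8.75
tcp_pos: [0.4556, 0.3005, 0.0277]
eef_rot: [[-0.948, -0.317, 0.003], [-0.317, 0.948, 0.0], [-0.003, -0.0, -1.0]]
ft_force: [0.0, 0.2, -0.4]
finger_gap: 0.0936
grip_force: 0.0
```

>>> jog_arm(
  plan=[
    [[0,0,0],0],
    [[0,0,0],0],
    [[0,0,0],0],
    [[0,0,0],0],
    [[0,0,0],0],
    [[0,0,0],0],
  ],
  hand=0,
  squeeze=55,
)

```text
time: 9.25
tcp_pos: [0.4535, 0.3011, 0.0276]
eef_rot: [[-0.947, -0.32, 0.001], [-0.32, 0.947, 0.001], [-0.001, 0.001, -1.0]]
ft_force: [-0.4, -0.4, 4.0]
finger_gap: 0.0596
grip_force: 54.8
```

>>> jog_arm(
  plan=[
    [[0,0,0.1],0],
    [[0,0,0.2],0],
    [[0,0,0.2],0],
    [[0,0,0.2],0],
    [[0,0,0.2],0],
    [[0,0,0.1],0],
    [[0,0,0],0],
  ],
)

```text
time: 9.83
tcp_pos: [0.4551, 0.3019, 0.1806]
eef_rot: [[-0.948, -0.319, 0.006], [-0.319, 0.948, 0.004], [-0.007, 0.002, -1.0]]
ft_force: [-0.5, 0.3, -0.2]
finger_gap: 0.0594
grip_force: 54.8
```

>>> jog_arm(
  plan=[
    [[-0.002,-0.168,0],-0.475],
    [[-0.002,-0.168,0],-0.475],
    [[-0.002,-0.168,0],-0.475],
    [[-0.002,-0.168,0],-0.475],
    [[-0.002,-0.168,0],-0.475],
    [[-0.002,-0.168,0],-0.475],
    [[-0.002,-0.168,0],-0.475],
    [[-0.002,-0.168,0],-0.475],
    [[-0.002,-0.168,0],-0.475],
    [[-0.002,-0.168,0],-0.475],
    [[-0.002,-0.168,0],-0.475],
    [[-0.002,-0.168,0],-0.475],
  ],
)

```text
time: 10.83
tcp_pos: [0.4484, -0.003, 0.1755]
eef_rot: [[-0.997, 0.074, -0.003], [0.074, 0.997, -0.0], [0.003, -0.001, -1.0]]
ft_force: [-0.2, 0.0, -1.4]
finger_gap: 0.0591
grip_force: 54.8
```

```bash
python3 - <<'E'
from h import *
robot.capture('wrist');robot.capture('wrist')
im,c=snap('wrist','w3.png');i2,c2=snap('scene','s3.png')
s=robot.sense();print(s['time'],s['tcp_pos'],np.degrees(np.arctan2(s['eef_rot'][1][1],s['eef_rot'][0][1])),np.round(s['joint_pos'],2),s['ft_force'],s['torque'])
a=cv2.imread('pics/w3.png');b=cv2.imread('pics/s3.png')
C=np.zeros((600,800,3),np.uint8);C[:350,:560]=cv2.resize(a,(560,350));C[350:,:]=cv2.resize(b[160:285,230:470],(480,250)) if 0 else 0
C[350:,:500]=cv2.resize(b[160:260,230:430],(500,250),interpolation=cv2.INTER_CUBIC)
cv2.imwrite('pics/c3.png',C);np.save('c3.npy',c,allow_pickle=True)
E
```

```text
11.0333 [ 0.44882197 -0.00203025  0.17585381] 85.75768704581542 [-0.09  0.4   0.07  2.06 -0.04  0.68  1.5 ] [ 0.13782065  0.39474182 -0.98025549] [ 0.03126141  0.02392118 -0.00597124]
```

View pics/c3.png

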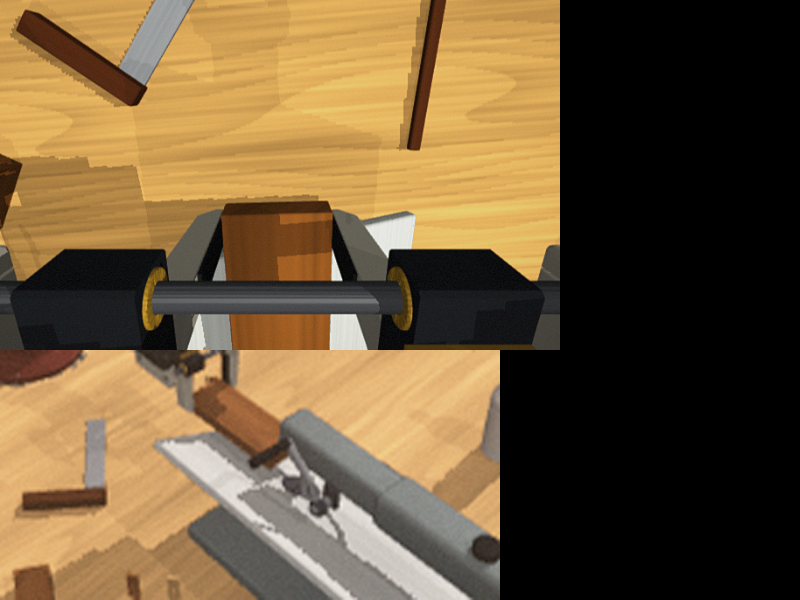

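>>> jog_arm(
  plan=[
    [[0.06,0.005,0],0],
    [[0.06,0.005,0],0],
    [[0,0,-0.03],0],
    [[0,0,-0.03],0],
    [[0,0,-0.02],0],
    [[0,0,0],0],
    [[0,0,0],0],
  ],
)

```text
time: 11.62
tcp_pos: [0.4678, -0.0001, 0.1647]
eef_rot: [[-0.997, 0.072, -0.0], [0.072, 0.997, -0.0], [0.0, -0.0, -1.0]]
ft_force: [-0.5, -0.4, -1.3]
finger_gap: 0.0595
grip_force: 54.8
```

>>> jog_arm(
  plan=[
    [[0,0,-0.02],0],
    [[0,0,-0.02],0],
    [[0,0,0],0],
    [[0,0,0],0],
  ],
)

```text
time: 11.95
tcp_pos: [0.4681, -0.0003, 0.1592]
eef_rot: [[-0.997, 0.073, 0.001], [0.073, 0.997, -0.0], [-0.001, -0.0, -1.0]]
ft_force: [0.1, 0.0, -0.0]
finger_gap: 0.0593
grip_force: 54.8
```

>>> jog_arm(
  plan=[
    [[-0.009,0,0],0],
    [[0,0,0],0],
    [[0,0,0],0],
  ],
  squeeze=3,
)

```text
time: 12.2
tcp_pos: [0.4668, 0.0, 0.1592]
eef_rot: [[-0.997, 0.072, 0.001], [0.072, 0.997, 0.0], [-0.001, 0.0, -1.0]]
ft_force: [0.7, 0.4, 0.3]
finger_gap: 0.0602
grip_force: 3.0
```

>>> jog_arm(
  plan=[
    [[0,0,-0.015],0],
    [[0,0,-0.015],0],
    [[0,0,-0.015],0],
    [[0,0,-0.015],0],
    [[0,0,0],0],
    [[0,0,0],0],
  ],
)

```text
time: 12.7
tcp_pos: [0.4661, -0.0, 0.1496]
eef_rot: [[-0.997, 0.072, -0.001], [0.072, 0.997, 0.0], [0.001, -0.0, -1.0]]
ft_force: [0.3, 0.7, 0.6]
finger_gap: 0.0619
grip_force: 3.0
```

>>> jog_arm(
  plan=[
    [[0,0,-0.015],0],
    [[0,0,-0.015],0],
    [[0,0,-0.015],0],
    [[0,0,-0.015],0],
    [[0,0,0],0],
    [[0,0,0],0],
  ],
)

```text
time: 13.2
tcp_pos: [0.4662, -0.0007, 0.1407]
eef_rot: [[-0.997, 0.073, -0.001], [0.073, 0.997, -0.001], [0.001, -0.001, -1.0]]
ft_force: [0.5, 0.2, -0.7]
finger_gap: 0.0623
grip_force: 3.0
```

```bash
python3 - <<'E'
from h import *
s=robot.sense();print(s['time'],s['tcp_pos'],s['ft_force'],s['finger_gap'])
im,c=snap('wrist','w4.png');i2,c2=snap('scene','s4.png');i3,c3=snap('top','t4.png')
a=cv2.imread('pics/w4.png');b=cv2.imread('pics/s4.png');t=cv2.imread('pics/t4.png')
C=np.zeros((600,800,3),np.uint8);C[:280,:448]=cv2.resize(a,(448,280))
C[300:,:500]=cv2.resize(b[165:225,270:370],(500,300),interpolation=cv2.INTER_CUBIC)
C[:600,500:]=cv2.resize(t[130:250,300:360],(300,600),interpolation=cv2.INTER_CUBIC)
cv2.imwrite('pics/c4.png',C)
E
```

```text
13.2 [ 0.4662104  -0.00069083  0.14065273] [ 0.5462928   0.1746173  -0.67578671] 0.06228478805126996
```

View pics/c4.png

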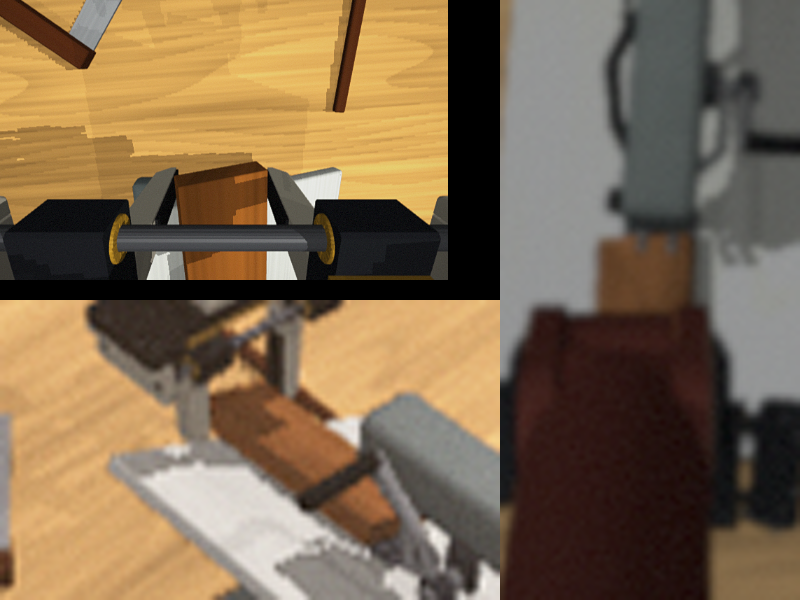

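The board has rolled flush onto the slope. It's held at the overhang and its far end is under the foot. Next I'll open the fingers a little to see whether it slides.

>>> jog_arm(
  plan=[
    [[0,0,0],0],
    [[0,0,0],0],
    [[0,0,0],0],
    [[0,0,0],0],
    [[0,0,0],0],
    [[0,0,0],0],
  ],
  hand=0.75,
)

```text
time: 13.85
tcp_pos: [0.4664, -0.0002, 0.141]
eef_rot: [[-0.997, 0.073, 0.0], [0.073, 0.997, -0.0], [-0.0, -0.0, -1.0]]
ft_force: [-0.2, 0.6, -0.7]
finger_gap: 0.0698
grip_force: 0.0
```

```bash
python3 - <<'E'
from h import *
im,c=snap('wrist','w5.png')
s=robot.sense();print(s['time'],s['tcp_pos'],s['ft_force'],s['finger_gap'])
def rng(f):
    a=cv2.imread('pics/'+f);h=cv2.cvtColor(a,cv2.COLOR_BGR2HSV)
    m=(h[...,1]>150)&(h[...,0]<16)&(h[...,2]>60)
    return [(y,np.where(m[y,220:420])[0][[0,-1]]+220) for y in (255,275,300,370,390)]
print(rng('w4.png'));print(rng('w5.png'))
print(proj(c,(.4663,0,.13)),proj(c,(.4663,.01,.13)))
E
```

```text
13.9 [ 4.66461275e-01 -1.95332747e-04  1.40990139e-01] [ 0.38861045 -0.15043212 -0.48653201] 0.06978693527164426
[(255, array([249, 381])), (275, array([251, 381])), (300, array([254, 380])), (370, array([262, 380])), (390, array([264, 379]))]
[(255, array([249, 378])), (275, array([251, 377])), (300, array([254, 377])), (370, array([262, 376])), (390, array([264, 376]))]
[318.68508053 266.78794503] [339.64210703 265.41970851]
```

```bash
python3 - <<'E'
from h import *
q=np.load('q.npy');c=robot.get_calibration('wrist')
a=cv2.imread('pics/w5.png');cv2.imwrite('pics/c5.png',cv2.resize(a[200:320,200:440],(800,400),interpolation=cv2.INTER_CUBIC))
for t in(q[3],.42):
  for px,sg in(((250,252.5),-1),((378,234),1)):
    z=.12-sg*.03*np.sin(t)+.018*np.cos(t);p=ray(c,px,z)-[q[0],q[1],0]
    ch,sh=np.cos(q[2]),np.sin(q[2]);print(t,ch*p[0]+sh*p[1],-sh*p[0]+ch*p[1],'expected y',sg*.03*np.cos(t)+.018*np.sin(t))
E
```

```text
0.37412955337094894 -0.17522629627384093 -0.025794074391151327 expected y -0.02134645890370984
0.37412955337094894 -0.17438064185085794 0.031168546113123023 expected y 0.034503106499174103
0.42 -0.1756781713321936 -0.025602158035062064 expected y -0.020052980054296985
0.42 -0.17372073925673656 0.03146103099318033 expected y 0.03473235636444151
```

View pics/c5.png

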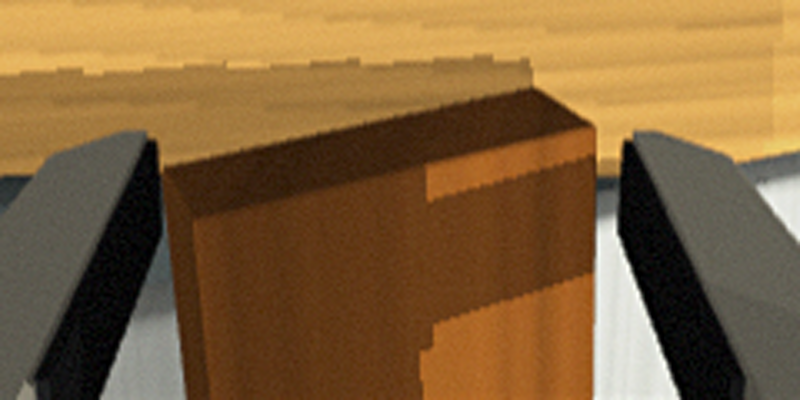

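The view shows the near end face of the board: top corners at (259,265) and (378,239), bottom corners at (249,251) and (360,226). It sits clear between the fingers and hasn't slid.

```bash
python3 - <<'E'
from fit import *
q=np.load('q.npy');c=robot.get_calibration('wrist')
obs=[((259.1,265.1),-.03,.018),((377.9,239),.03,.018),((249.2,251),-.03,0),((359.9,226.4),.03,0)]
def f(v): # table x of end, dy, tilt, yaw
    return np.concatenate([proj(c,pt([*q[:2],q[2],v[2]],(v[0]+v[3]*0-(Y)*v[3],v[1]+Y,Z)))-np.array(p) for p,Y,Z in obs])
r=least_squares(f,[-.172,0,.37,0]);print(r.x,f(r.x).round(1))
E
```

```text
[-0.17074229 -0.0027663   0.45126322  0.01624797] [ 0.4  1.3  1.7 -0.1 -1.5 -1.3 -0.4  0.2]
```

>>> jog_arm(
  plan=[
    [[-0.006,0.015,0],0],
    [[0,0,0],0],
    [[0,0,0],0],
    [[0,0,0],0],
    [[0,0,0],0],
    [[0,0,0],0],
  ],
  hand=0,
  squeeze=6,
)

```text
time: 14.4
tcp_pos: [0.4654, 0.0024, 0.1409]
eef_rot: [[-0.997, 0.072, -0.0], [0.072, 0.997, 0.0], [0.0, 0.0, -1.0]]
ft_force: [-1.1, 0.8, 0.0]
finger_gap: 0.0611
grip_force: 6.0
```

>>> jog_arm(
  plan=[
    [[0,0,0],0],
    [[0,0,0],0],
    [[0,0,0],0],
    [[0,0,0],0],
    [[0,0,0],0],
    [[0,0,0],0],
  ],
  hand=0.85,
)

```text
time: 14.9
tcp_pos: [0.4656, 0.0019, 0.141]
eef_rot: [[-0.997, 0.073, 0.0], [0.073, 0.997, -0.0], [-0.0, -0.0, -1.0]]
ft_force: [0.1, -0.2, -0.9]
finger_gap: 0.0794
grip_force: 0.0
```

>>> jog_arm(
  plan=[
    [[0,0,0.1],0],
    [[0,0,0.15],0],
    [[0,0,0.15],0],
    [[0,0,0],0],
    [[0,0,0],0],
  ],
)

```text
time: 15.32
tcp_pos: [0.4662, 0.002, 0.2018]
eef_rot: [[-0.997, 0.073, 0.003], [0.073, 0.997, 0.0], [-0.003, 0.0, -1.0]]
ft_force: [-0.5, -0.4, -0.2]
finger_gap: 0.079
grip_force: 0.0
```

```bash
python3 - <<'E'
from h import *
im,c=snap('wrist','w6.png')
s=robot.sense();print(s['time'],s['tcp_pos'],s['ft_force'],s['finger_gap'])
E
```

```text
15.3667 [0.46530542 0.00205    0.20083781] [-0.16648606  0.10344144  0.43195364] 0.07898780754914148
```

View pics/w6.png

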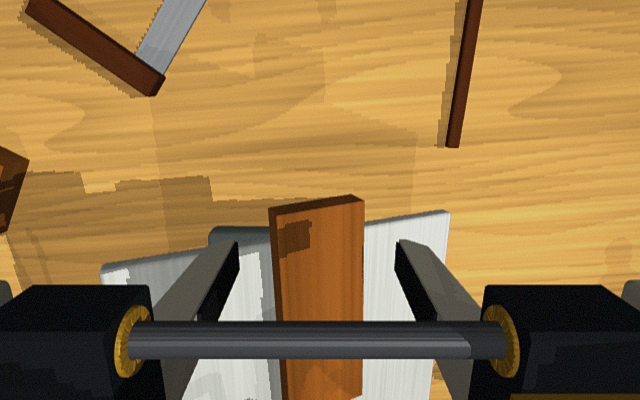

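The wrist view now shows both front table corners, at (102,265) and (448,212). The board's top end edge runs from (273,214) to (363,203), with its bottom corners at (269,208) and (355,196). That's enough to fit the board relative to the table.

```bash
python3 - <<'E'
from fit import *
q0=np.load('q.npy');c=robot.get_calibration('wrist')
obs=[((273.5,214.5),-.03,.018),((363.5,203.5),.03,.018),((269.3,208),-.03,0),((354,195.5),.03,0)]
tab=[((448.5,211.5),.125),((102,264.5),-.125)]
def f(v):
    q=[q0[0]+v[0],q0[1]+v[1],q0[2],v[2]]
    r=[proj(c,pt(q,(v[3]-Y*v[5],v[4]+Y,Z)))-np.array(p) for p,Y,Z in obs]+[proj(c,pt(q,(-.145,Y,0)))-np.array(p) for p,Y in tab]
    return np.concatenate(r)
r=least_squares(f,[0,0,.37,-.172,0,0]);print(r.x.round(4),f(r.x).round(1))
E
```

```text
[-4.600e-03  1.300e-03  4.123e-01 -1.670e-01 -1.000e-04 -1.900e-03] [ 2.2  1.2  2.  -0.3 -2.3 -1.3 -2.2  0.4  6.4 -3.  -4.3  3.5]
```

>>> jog_arm(
  plan=[
    [[0.11,0.01,0],0],
    [[0.11,0.01,0],0],
    [[0.11,0.01,0],0],
    [[0.11,0.01,0],0],
    [[0,0,0],0],
    [[0,0,0],0],
    [[0,0,0],0],
    [[0,0,0],0],
  ],
  hand=0,
  squeeze=20,
)

```text
time: 16.03
tcp_pos: [0.5301, 0.0079, 0.2004]
eef_rot: [[-0.997, 0.073, -0.002], [0.073, 0.997, -0.0], [0.002, -0.0, -1.0]]
ft_force: [0.3, 0.2, -0.4]
finger_gap: 0.0299
grip_force: 0.0
```

>>> jog_arm(
  plan=[
    [[0,0,-0.1],0],
    [[0,0,-0.08],0],
    [[0,0,-0.02],0],
    [[0,0,0],0],
    [[0,0,0],0],
    [[0,0,0],0],
  ],
)

```text
time: 16.53
tcp_pos: [0.5318, 0.008, 0.1717]
eef_rot: [[-0.997, 0.073, 0.001], [0.073, 0.997, -0.0], [-0.001, 0.0, -1.0]]
ft_force: [-0.4, 0.7, -0.7]
finger_gap: 0.0006
grip_force: 0.0
```

>>> jog_arm(
  plan=[
    [[0,0,-0.015],0],
    [[0,0,-0.015],0],
    [[0,0,-0.015],0],
    [[0,0,0],0],
    [[0,0,0],0],
  ],
)

```text
time: 16.95
tcp_pos: [0.5314, 0.0081, 0.164]
eef_rot: [[-0.997, 0.073, -0.0], [0.073, 0.997, -0.0], [0.0, -0.0, -1.0]]
ft_force: [-0.5, 0.2, 0.3]
finger_gap: 0.0003
grip_force: 0.0
```

>>> jog_arm(
  plan=[
    [[0,0,-0.01],0],
    [[0,0,-0.01],0],
    [[0,0,0],0],
    [[0,0,0],0],
  ],
)

```text
time: 17.28
tcp_pos: [0.5315, 0.0081, 0.1611]
eef_rot: [[-0.997, 0.073, -0.0], [0.073, 0.997, -0.0], [0.0, -0.0, -1.0]]
ft_force: [0.6, -0.6, -0.4]
finger_gap: 0.0006
grip_force: 0.0
```

>>> jog_arm(
  plan=[
    [[0,0,-0.01],0],
    [[0,0,-0.01],0],
    [[0,0,0],0],
    [[0,0,0],0],
  ],
)

```text
time: 17.62
tcp_pos: [0.5314, 0.0081, 0.1581]
eef_rot: [[-0.997, 0.073, -0.0], [0.073, 0.997, -0.0], [0.0, -0.0, -1.0]]
ft_force: [0.2, 0.4, 0.2]
finger_gap: 0.0002
grip_force: 0.0
```

>>> jog_arm(
  plan=[
    [[0,-0.003,-0.01],0],
    [[0,0,0],0],
    [[0,0,0],0],
  ],
)

```text
time: 17.87
tcp_pos: [0.5317, 0.0079, 0.1573]
eef_rot: [[-0.997, 0.072, 0.001], [0.072, 0.997, 0.0], [-0.001, 0.0, -1.0]]
ft_force: [-1.5, 0.1, 4.8]
finger_gap: 0.0007
grip_force: 2.2
```

>>> jog_arm(
  plan=[
    [[0,-0.004,-0.008],0],
    [[0,-0.004,-0.008],0],
    [[0,-0.003,-0.008],0],
    [[0,-0.003,-0.008],0],
    [[0,0,0],0],
    [[0,0,0],0],
    [[0,0,0],0],
  ],
)

```text
time: 18.45
tcp_pos: [0.5318, 0.0077, 0.1568]
eef_rot: [[-0.997, 0.071, 0.002], [0.071, 0.997, 0.003], [-0.002, 0.004, -1.0]]
ft_force: [-8.5, 3.8, 30.6]
finger_gap: 0.0004
grip_force: 14.7
```

>>> jog_arm(
  plan=[
    [[-0.012,-0.008,0.005],0],
    [[0,-0.006,0],0],
    [[0,0,0],0],
    [[0,0,0],0],
    [[0,0,0],0],
    [[0,0,0],0],
  ],
)

```text
time: 18.95
tcp_pos: [0.5317, 0.0076, 0.157]
eef_rot: [[-0.998, 0.07, 0.006], [0.07, 0.998, 0.006], [-0.006, 0.006, -1.0]]
ft_force: [-4.7, 6.9, 23.2]
finger_gap: 0.0004
grip_force: 12.2
```

```bash
python3 - <<'E'
from h import *
i2,c2=snap('scene','s7.png');i3,c3=snap('top','t7.png');im,c=snap('wrist','w7.png')
s=robot.sense();print(s['time'],s['tcp_pos'],s['ft_force'],s['finger_gap'])
a=cv2.imread('pics/w7.png');b=cv2.imread('pics/s7.png');t=cv2.imread('pics/t7.png')
C=np.zeros((600,800,3),np.uint8);C[:300,:480]=cv2.resize(a,(480,300))
C[300:,:500]=cv2.resize(b[165:225,270:370],(500,300),interpolation=cv2.INTER_CUBIC)
C[:600,500:]=cv2.resize(t[130:250,300:360],(300,600),interpolation=cv2.INTER_CUBIC)
cv2.imwrite('pics/c7.png',C)
E
```

```text
19.1 [0.53167811 0.00755331 0.15695998] [-5.5417019   5.89778769 23.83089022] 0.0008320065902459423
```

View pics/c7.png

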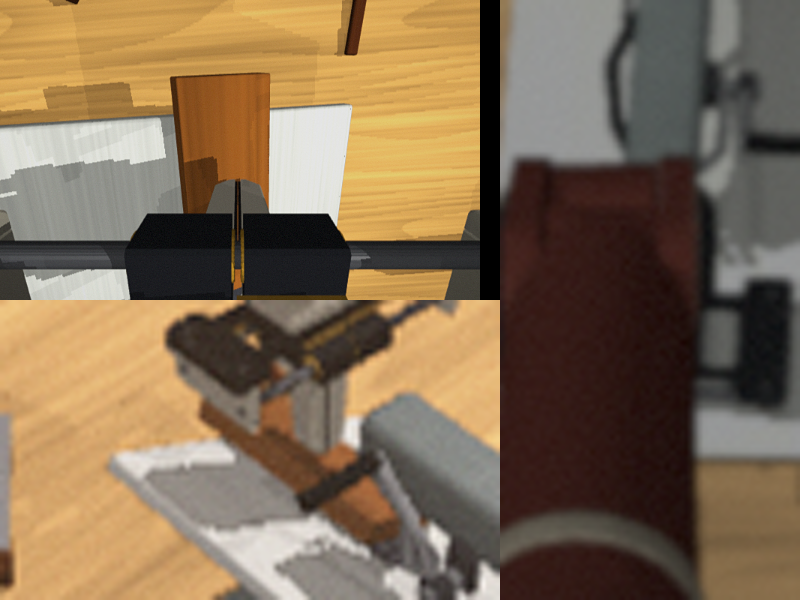

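```bash
python3 -c "
from plant import robot
print(robot.job_done())"
```

```text
the job is handed in; nothing more can be done
None
```

I raised the foot to its stop and laid the blank flush on the slope, centred on the blade and about 1 cm short of it (all estimated from the images). I handed the job in while pressing it down with about 24 N; no verdict came back.

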